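# Bolt the potter's damp box

### The job

Bolt the damp box shut: slide the steel bolt on its lid across into the keeper with the handle still up, find where the handle lines up with the notch in the sprung guard strip, and turn the handle fully down into the notch. Press the handle on the guard strip only lightly - never force the strip down by more than 6 mm - then let go, and leave the other things where they are.

Things in the scene. Friction and masses are not known exactly. Their poses are not given: they have to be found in the camera images.
- damp_box: Wooden damp box fixed to the table, 240 (x) x 360 (y) x 120 mm high, flat lid of two leaves. Origin: centre of its underside; z up; x points away from its front, y along the front edge, the way the bolt is thrown (+y). The bolt, a 12 mm steel rod along y, lies on the lid near the front: axis at box x = -95, z = 142 mm. Two brackets hold it (y = -120 to -100 and 60 to 80 mm, 34 mm high).
- keeper (a point): Middle of the keeper, a steel bracket like the other two, 15 mm long, 34 mm high, on the small leaf; on the bolt's axis at box y = 132 mm. The drawn-back bolt stops short of it.
- guard_mid (a point): Point on the box at the top edge of the sprung steel guard strip, box (-122, 20, 160) mm. The strip, 4 mm thick, runs along y in front of the bolt. It has one notch, 13 mm wide, 26 mm deep, open at the top, whose middle lies anywhere within 18 mm either way along y of this point (bolt joint 0.052 to 0.088): this is not measured, it must be seen or felt.
- knob (a point): Centre of the steel knob at the end of the bolt's handle: a roller, 20 mm across, 24 mm long along the box's y, turning freely on its pin. It sits 70 mm from the bolt's axis on a 9 mm round stem that turns about that axis. It can be pinched from above by its two flat ends (fingers closing along the box's y), and the handle then pivots between them. Handle down, the knob is level, 45 mm in front of the guard.
- bolt (a joint): Slide of the bolt along box +y, m: 0 drawn back, 0.1 end of travel. The handle stands at box y = -50 mm + this. Rubs with about 2.5 N and stays where left. The rod's tip reaches the keeper at 0.037 and passes through it at 0.052. Starts at 0 to 0.015.
- handle (a joint): Angle of the handle about the bolt, rad: 0 straight up, 1.571 level towards the box's front (box -x), fully down in the notch. Starts at 0 to 0.35. Stays where left (0.05 N m friction). Away from the notch the stem meets the guard strip's top edge at about 0.81 rad and cannot go further without pressing the strip down.
- guard (a joint): How far the guard strip is pressed down, m: 0 at rest. Sprung, 3 N per mm at the strip (felt at the knob as about 1.3 N per mm), and comes back when unloaded. Stop at 0.012; more than 0.006 bends it. Sideways, along the bolt, it does not give.
- vase: Bystander: unfired clay vase, 68 mm wide, 100 mm high, on the lid behind the bolt; origin under its foot.
- wood_knife: Bystander: wooden modelling knife, 170 mm long, lying on the lid behind the bolt; origin mid-length.
- mug: Bystander: blue mug, 80 mm wide, 90 mm high, left of the box; origin under its foot.
- slip_bowl: Bystander: clay bowl, 120 mm wide, 50 mm high, right of the box; origin under its foot.
- glaze_brush: Bystander: brush, 190 mm long, lying on the table in front of the box; origin mid-length.
- glaze_jar: Bystander: closed white jar, 64 mm wide, 85 mm high, right of the box; origin under its foot.
- clay_disc: Bystander: cork disc, 70 mm wide, 18 mm high, left of the box; origin under its foot.

How it is judged:
By the outcome, as a careful person would: the job done as asked, in the order asked, and still so for the second after the job is handed in, with the robot touching nothing.
It also fails if it takes over 58 s, if anything falls off the work surface, if the arm or the gripper's body presses on something with over 40 N, if the wrist force passes 120 N, or if a joint passes its speed limit or range.

### The arm

A 6-joint arm with a two-finger parallel gripper is mounted at the origin on the work surface. World frame = base frame: x ahead of the robot, y to its left, z up, the work surface at z = 0. Lengths are in mm, angles in rad, forces in N, time in s.
With the tool pointing down it reaches from about 250 to 775 mm from the base axis. Payload 4 kg.
Tool frame: the origin (TCP) lies between the finger pads; the fingertips stand arm.finger_overhang ahead of it and the grasp point (between the pads) lies 11 mm behind it (arm.finger_overhang is the distance from the TCP to the fingertips, in mm); z points along the fingers, y is the line along which they close (so a half turn about z gives the same grasp; the last joint's range is limited). The gripper opens to 85 mm and grips with 20 to 120 N. Pads are 22 mm wide; open, the fingers measure 114 mm over their backs; the gripper's body (76 mm by 85 mm) begins 54 mm behind the grasp point. The pads swing forward as they close: fully open they stand 13 mm farther back than shut.
Start: joints at [1.001, 0.087, 1.371, -0, 1.684, -0.103], TCP at [247.528, 491.169, 239.341] pointing down, gripper open.
Joint ranges: [-3.1, 3.1], [-0.76, 2.03], [0.27, 2.55], [-1.08, 4.22], [0.17, 2.65], [-2.57, 2.57]. Speed limits (rad/s): [2.79, 2.79, 3.14, 3.14, 3.14, 3.14].

### API

Orientations are given as a unit quaternion [w, x, y, z].
In Python, from rig import arm, vision, order gives the robot as it stands.
- The arm moves only by the tool play_rows, never from a script. Its argument "steps" is a list that holds one entry, the list of rows, each a list of 7 numbers: the shift along the tool's x, y, z as a fraction of full scale, then the turn, a rotation vector about the tool's x, y, z as a fraction of full scale, then the gripper command: -1 is fully open, 1 is shut, values between are in proportion. A call has exactly 10 rows; each row is the pose to reach, as a shift and turn from the pose commanded when the call began, along the tool's axes at that moment, turning the shorter way round; what a row does not reach only later rows make up. Full scale, the value 1, is 10 cm for a shift and 180 degrees for a turn. A row lasts 1/8 s, in which the tool goes at most 62.5 mm and 10.7 degrees, less where a joint would pass 70% of its speed; a pose out of reach is approached as far as the arm can. A call with a number of a shift or a turn outside -1 to 1 is refused whole. A call with a gripper value outside its range is refused whole. The fingers move at their own pace and stop on an object; "squeeze" is the grip in N (left out, the last holds). Time passes only in rows, so rows that repeat a pose let the fingers close, or fill a call up. It gives the time, the measured TCP pose, the force, the opening and the grip force at its end, in the units of the state.
- arm.get_obs(): the state, without advancing time (a new reading comes with each control period).
- vision.grab_frame(name): name is "scene" or "side" or "wrist"; returns a dict with "pixels" (400x640x3 uint8, blue, green, red), "camera_matrix" (3x3 intrinsics, pixels), "k1" (the pictures are not rectified: a ray, as slopes to the right and down, at radius r is drawn at 1 + k1 r^2 times it, then the intrinsics apply), "rvec" (rotation vector, rad) and "tvec" (3), from world to camera coordinates, as OpenCV has them. Camera axes: x right, y down, z forward; pixel columns grow to the right and rows downward; lengths in mm; the calibration is good to about 2 mm. A picture is of the moment at which its call begins. There is no depth.
- order.sign_off(): hands the job in; it is judged then, once.
The state is a dict: "time": time; "joints": joint angles; "joint_vel": joint speeds; "effort": joint torques, N m; "eef_pos": TCP position; "tcp_rot": TCP orientation; "wrist_force": force on the tool from outside, world axes, zero at the start; "moment": the same for the moment, N m; "grip_width": finger opening in mm; "grasp_force": force on a finger pad.
Only numpy, scipy, OpenCV 4.12 (cv2) and the standard library are available. Lean on these libraries where they do the work, as an engineer would, in place of code of your own. Each camera call takes 0.05 s, during which the arm holds its last target. There are 200 camera calls.

## Working session

There is one attempt and no reset: what is moved stays moved. The work goes in short steps, Python scripts to look and compute and a tool call to move; the robot and the scene stay as the last step left them, time stands still between calls to the robot, and variables do not carry over. Pictures are saved under pics/ and viewed, at most 12 in all, crops included, and the job is handed in when it is done.

Besides the shell and the picture viewer there is one more tool, called after "Request:" by a JSON object that holds its "method" and its "body", one argument or row to a line. play_rows: Moves the arm, as the interface text tells. Shift numbers are shares of 10 cm and turn numbers shares of 180 degrees, none past 1 either way. Its arguments: {"type":"object","properties":{"steps":{"type":"array"},"squeeze":{"type":"number"}},"required":["steps"]}

```bash
mkdir -p pics; ls
cat > h.py <<'E'
import numpy as np, cv2
from rig import arm, vision, order
def grab(n,save=None):
    f=vision.grab_frame(n)
    if save: cv2.imwrite('pics/'+save,f['pixels'])
    return f
def ray(f,u,v):
    K=np.array(f['camera_matrix']);R=cv2.Rodrigues(np.array(f['rvec'],float))[0];t=np.array(f['tvec'],float).ravel()
    p=cv2.undistortPoints(np.array([[[u,v]]],float),K,np.array([f['k1'],0,0,0.]))[0,0]
    d=R.T@np.array([p[0],p[1],1]);return -R.T@t,d/np.linalg.norm(d)
def onz(f,u,v,z):
    c,d=ray(f,u,v);return c+d*(z-c[2])/d[2]
def two(f,p,g,q):
    c,d=ray(f,*p);e,k=ray(g,*q)
    s=np.linalg.lstsq(np.stack([d,-k],1),e-c,rcond=None)[0]
    a=c+s[0]*d;b=e+s[1]*k;return (a+b)/2,np.linalg.norm(a-b)
def proj(f,P):
    K=np.array(f['camera_matrix'])
    return cv2.projectPoints(np.array(P,float).reshape(-1,3),np.array(f['rvec'],float),np.array(f['tvec'],float),K,np.array([f['k1'],0,0,0.]))[0][:,0]
E
python3 - <<'E'
from h import *
import pickle
F={n:grab(n,n+'0.png') for n in('scene','side','wrist')}
pickle.dump(F,open('f0.pkl','wb'))
o=arm.get_obs();print(o, arm.finger_overhang)
E
```

```text
pics
{'time': 0.15, 'joints': array([ 1.00090318e+00,  8.77993373e-02,  1.37194598e+00, -8.05055175e-06,
        1.68361098e+00, -1.03108331e-01]), 'joint_vel': array([-0.00012348, -0.00277412, -0.00078011, -0.00195308,  0.00047994,
       -0.00035688]), 'effort': array([ 2.22510280e-03, -3.52374601e+01, -3.13679767e+01, -1.06257451e-04,
        8.05311778e-03, -3.53878795e-05]), 'eef_pos': array([247.31155306, 490.83022287, 238.38057366]), 'tcp_rot': array([-2.87389682e-04,  2.31279627e-01,  9.72886919e-01, -8.33686674e-04]), 'wrist_force': array([0.6214582 , 0.28331193, 0.06744442]), 'moment': array([-0.01324137, -0.02276908, -0.057779  ]), 'grasp_force': 0.0, 'grip_width': 85.54857285056485} 8.0
```

View pics/scene0.png

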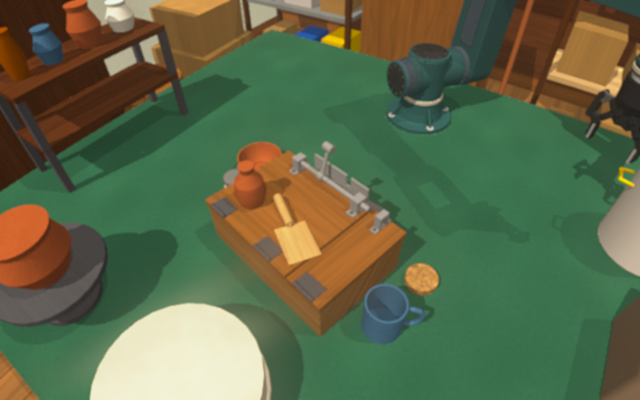

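View pics/side0.png

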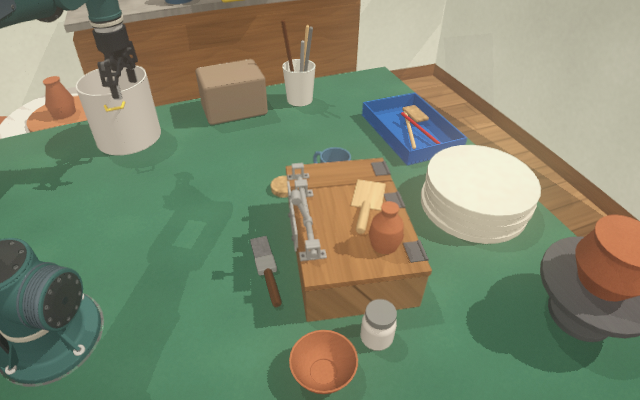

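The scene view shows the box from behind, with the knob near (327,148), the guard strip at (315-370,155-195) and the lid corners near (205,200), (290,153) and (405,233). The side view shows the box with the bolt at (298-320,165-255). I'll crop both closer.

Run:
```python
import cv2
a=cv2.imread('pics/scene0.png')[135:335,195:415];b=cv2.imread('pics/side0.png')[150:320,265:435]
a=cv2.resize(a,None,fx=3,fy=3,interpolation=2)[:600];cv2.imwrite('pics/c1.png',a)
cv2.imwrite('pics/c2.png',cv2.resize(b,None,fx=3.5,fy=3.5,interpolation=2))
```

```text
(no output)
```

View pics/c1.png

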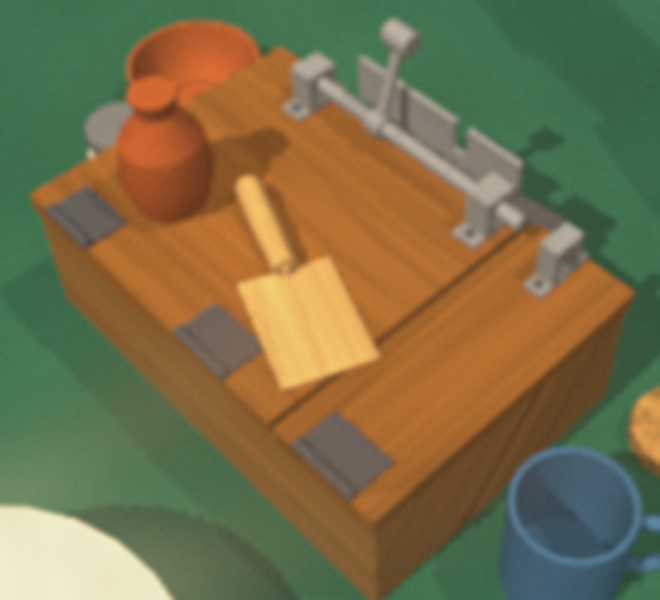

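View pics/c2.png

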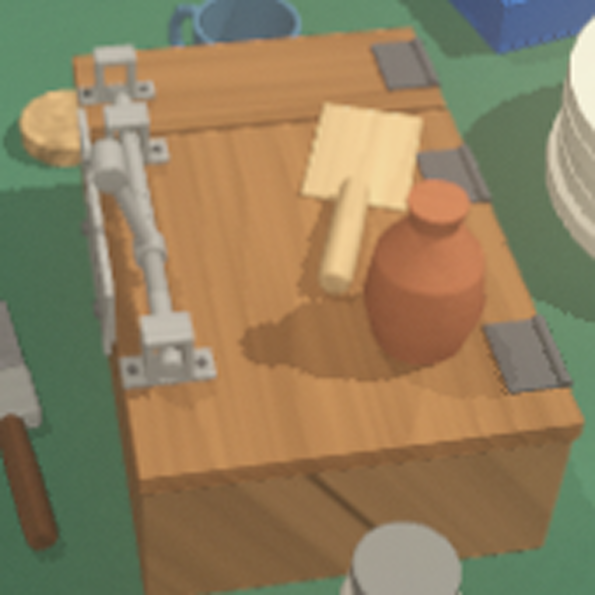

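Crops: lid corners are clear in both views, the knob is at scene (328,148) and side (297,197), and the notch is visible in the strip at scene (349,177).

Run:
```python
from h import *
import pickle
F=pickle.load(open('f0.pkl','rb'));s,d=F['scene'],F['side']
S=[(206.7,200.7),(320.7,309.3),(406,233.3),(288.3,151.7)];D=[(430.7,272.3),(382.7,158.6),(286.4,166.6),(304.1,287.1)]
B=np.array([[120,-180],[120,180],[-120,180],[-120,-180]],float)
W=[]
for a,b in zip(S,D):
    p,e=two(s,a,d,b);W.append(p);print(p.round(1),round(e,1),onz(s,*a,120).round(1),onz(d,*b,120).round(1))
A=np.array([(onz(s,*a,120)+onz(d,*b,120))[:2]/2 for a,b in zip(S,D)])
c=A.mean(0);q=A-c;th=np.arctan2((B[:,0]*q[:,1]-B[:,1]*q[:,0]).sum(),(B*q).sum())
R=np.array([[np.cos(th),-np.sin(th)],[np.sin(th),np.cos(th)]])
print('c',c,'th',th,'res',(B@R.T+c-A).round(1))
np.savez('box.npz',c=c,th=th)
inv=lambda P:np.r_[R.T@(P[:2]-c),P[2]]
k,e=two(s,(328.3,147.7),d,(297,197.1));print('knob',k,e,'box',inv(k))
# notch: intersect with plane box x=-122
n=np.r_[R[:,0],0];o=np.r_[c,0]+(-122)*n
for u in[(347,174.5),(349,176.7),(351,178.5),(347.7,185)]:
    C,dd=ray(s,*u);P=C+dd*((o-C)@n)/(dd@n);print('notch',inv(P).round(1))
```

```text
[ 722.9 -202.3  112.9] 3.6 [ 725.6 -194.8  120. ] [ 720.1 -207.7  120. ]
[804.3 147.5 115.5] 4.6 [804.4 150.2 120. ] [802.5 140.3 120. ]
[573.7 199.9 116.1] 1.3 [576.2 201.  120. ] [572.6 194.2 120. ]
[ 492.4 -149.   114.6] 1.3 [ 498.2 -145.   120. ] [ 490.7 -152.4  120. ]
c [648.78041154  -1.77890151] th -0.22700912383439037 res [[ 2.3 -2.9]
 [ 2.8  1.3]
 [-2.   3. ]
 [-3.1 -1.5]]
knob [528.04269113 -12.90865353 207.99136378] 2.5609922629293655 box [-115.13514949  -38.0179676   207.99136378]
notch [-122.    13.1  162.4]
notch [-122.    19.   160.1]
notch [-122.    24.8  158.8]
notch [-122.    16.7  134.2]
```

Request:
{"method": "play_rows", "body": {
  "steps": [
    [[-0.1,-0.07,-0.06,0,0,-0.008,0],[-0.2,-0.14,-0.12,0,0,-0.015,0],[-0.3,-0.2,-0.18,0,0,-0.023,0],[-0.4,-0.27,-0.24,0,0,-0.03,0],[-0.5,-0.34,-0.3,0,0,-0.038,0],[-0.6,-0.41,-0.36,0,0,-0.046,0],[-0.7,-0.48,-0.42,0,0,-0.053,0],[-0.8,-0.54,-0.48,0,0,-0.061,0],[-0.9,-0.61,-0.54,0,0,-0.068,0],[-1,-0.68,-0.6,0,0,-0.076,0]]
  ]
}}

```text
time: 1.4
eef_pos: [306.3, 385.0, 299.1]
tcp_rot: [-0.0, 0.113, 0.994, -0.0]
wrist_force: [-0.7, -0.3, 0.2]
grip_width: 42.6
grasp_force: 0.0
```

Request:
{"method": "play_rows", "body": {
  "steps": [
    [[-0.1,-0.1,0,0,0,0,0],[-0.2,-0.2,0,0,0,0,0],[-0.3,-0.3,0,0,0,0,0],[-0.4,-0.4,0,0,0,0,0],[-0.5,-0.5,0,0,0,0,0],[-0.6,-0.6,0,0,0,0,0],[-0.7,-0.7,0,0,0,0,0],[-0.8,-0.8,0,0,0,0,0],[-0.9,-0.9,0,0,0,0,0],[-1,-1,0,0,0,0,0]]
  ]
}}

```text
time: 2.65
eef_pos: [381.5, 264.6, 299.3]
tcp_rot: [0.0, 0.114, 0.994, 0.0]
wrist_force: [0.4, 0.2, -0.6]
grip_width: 42.9
grasp_force: 0.0
```

Request:
{"method": "play_rows", "body": {
  "steps": [
    [[-0.1,-0.1,0,0,0,0,0],[-0.2,-0.2,0,0,0,0,0],[-0.3,-0.3,0,0,0,0,0],[-0.4,-0.4,0,0,0,0,0],[-0.5,-0.5,0,0,0,0,0],[-0.6,-0.6,0,0,0,0,0],[-0.7,-0.7,0,0,0,0,0],[-0.8,-0.8,0,0,0,0,0],[-0.9,-0.9,0,0,0,0,0],[-1,-1,0,0,0,0,0]]
  ]
}}

```text
time: 3.9
eef_pos: [456.3, 144.6, 299.3]
tcp_rot: [0.0, 0.114, 0.994, 0.0]
wrist_force: [-0.1, 0.6, -0.4]
grip_width: 43.0
grasp_force: 0.0
```

Request:
{"method": "play_rows", "body": {
  "steps": [
    [[-0.1,-0.1,0,0,0,0,0],[-0.2,-0.2,0,0,0,0,0],[-0.3,-0.3,0,0,0,0,0],[-0.4,-0.4,0,0,0,0,0],[-0.5,-0.5,0,0,0,0,0],[-0.6,-0.6,0,0,0,0,0],[-0.7,-0.7,0,0,0,0,0],[-0.8,-0.8,0,0,0,0,0],[-0.9,-0.9,0,0,0,0,0],[-1,-1,0,0,0,0,0]]
  ]
}}

```text
time: 5.15
eef_pos: [531.1, 24.6, 299.3]
tcp_rot: [0.0, 0.114, 0.994, 0.0]
wrist_force: [0.4, -0.1, -0.1]
grip_width: 42.5
grasp_force: 0.0
```

Run:
```python
from h import *
import pickle
f=grab('wrist','w1.png');pickle.dump(f,open('w1.pkl','wb'))
o=arm.get_obs();print(o['time'],o['eef_pos'],o['tcp_rot'],o['joints'])
z=np.load('box.npz');c,th=z['c'],z['th'];R=np.array([[np.cos(th),-np.sin(th)],[np.sin(th),np.cos(th)]])
b=lambda x,y,h:np.r_[R@[x,y]+c,h]
print(proj(f,[b(-115,-38,208),b(-122,20,160),b(-95,132,154),b(-120,180,120),b(-120,-180,120)]).round(0))
```

```text
5.2 [531.8735769   23.14240861 298.94882945] [ 2.30732907e-04  1.14633630e-01  9.93407606e-01 -6.36587782e-04] [-6.22579170e-02  4.37630168e-02  1.29961668e+00 -1.32980959e-03
  1.79781891e+00 -1.40358138e+00]
[[258. 216.]
 [341. 188.]
 [475. 218.]
 [515. 179.]
 [115. 180.]]
```

View pics/w1.png

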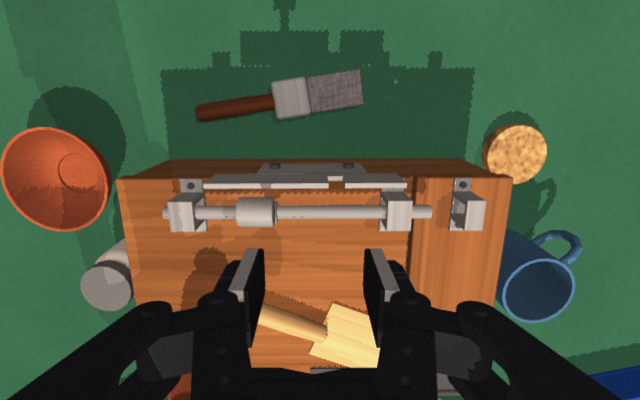

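The wrist view confirms the pose: knob at (257,212), guard strip along row 184 with a gap near (336,181). Zooming on that.

Run:
```python
from h import *
import pickle
f=pickle.load(open('w1.pkl','rb'));a=f['pixels'][155:245,225:355]
cv2.imwrite('pics/c3.png',cv2.resize(a,None,fx=6,fy=6,interpolation=0))
z=np.load('box.npz');c,th=z['c'],z['th'];R=np.array([[np.cos(th),-np.sin(th)],[np.sin(th),np.cos(th)]])
for u in (238,257,274): print('knob',(R.T@(onz(f,u,212,209)[:2]-c)).round(1))
for u in (325,330,335,340,345): print(u,'strip top',(R.T@(onz(f,u,186,160)[:2]-c)).round(1),'bracket side')
for u in (165,204,382,411): print('br',(R.T@(onz(f,u,212,154)[:2]-c)).round(1))
```

```text
knob [-118.1  -51.2]
knob [-118.1  -38.6]
knob [-118.1  -27.4]
325 strip top [-123.7    7.7] bracket side
330 strip top [-123.7   11.7] bracket side
335 strip top [-123.7   15.6] bracket side
340 strip top [-123.7   19.6] bracket side
345 strip top [-123.7   23.5] bracket side
br [-100.3 -123.7]
br [-100.2  -91.5]
br [-100.2   55. ]
br [-100.1   78.9]
```

View pics/c3.png

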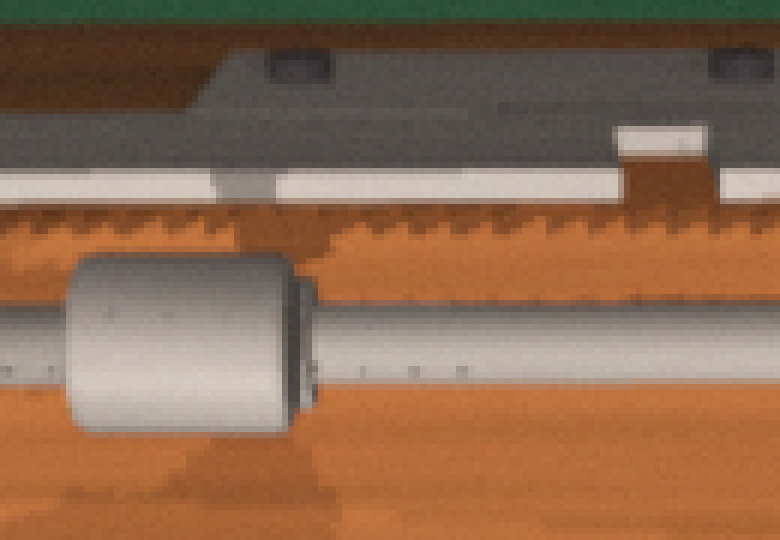

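Notch edges are at u≈328.8 and 345, which puts its middle at box y≈17. The knob's middle is at u≈255, box y≈-39.7. So the throw from here is about 57 mm.

```bash
cat >> h.py <<'E'
z_=np.load('box.npz');c=z_['c'];th=float(z_['th']);R2=np.array([[np.cos(th),-np.sin(th)],[np.sin(th),np.cos(th)]])
def st():
    o=arm.get_obs();p=o['eef_pos'];q=o['tcp_rot']
    from scipy.spatial.transform import Rotation as Q
    M=Q.from_quat([q[1],q[2],q[3],q[0]]).as_matrix();B=np.r_[R2.T@(p[:2]-c),p[2]]
    return o,B,M
def shift(bt):
    o,B,M=st();w=np.r_[R2@(np.array(bt[:2])-B[:2]),bt[2]-B[2]];return (M.T@w/100).round(3)
E
python3 - <<'E'
from h import *
o,B,M=st();print(B,'tool y in box',R2.T@M[:2,1],shift([-118,-39.7,197]))
E
```

```text
[-119.51635975   -2.02963944  298.94882945] tool y in box [0.00276367 0.99999545] [-0.016 -0.375  1.02 ]
```

Request:
{"method": "play_rows", "body": {
  "steps": [
    [[-0.01,-0.15,0.1,0,0,0,0],[-0.015,-0.3,0.2,0,0,0,0],[-0.015,-0.375,0.3,0,0,0,0],[-0.015,-0.375,0.42,0,0,0,0],[-0.015,-0.375,0.54,0,0,0,0],[-0.015,-0.375,0.66,0,0,0,0],[-0.015,-0.375,0.78,0,0,0,0],[-0.015,-0.375,0.9,0,0,0,0],[-0.015,-0.375,1,0,0,0,0],[-0.015,-0.375,1,0,0,0,0]]
  ]
}}

```text
time: 6.45
eef_pos: [523.1, -11.4, 198.1]
tcp_rot: [-0.001, 0.114, 0.994, 0.0]
wrist_force: [-0.8, 0.7, 0.1]
grip_width: 42.8
grasp_force: 0.0
```

Request:
{"method": "play_rows", "body": {
  "steps": [
    [[0,0,0,0,0,0,0.2],[0,0,0,0,0,0,0.35],[0,0,0,0,0,0,0.5],[0,0,0,0,0,0,0.6],[0,0,0,0,0,0,0.7],[0,0,0,0,0,0,0.8],[0,0,0,0,0,0,1],[0,0,0,0,0,0,1],[0,0,0,0,0,0,1],[0,0,0,0,0,0,1]]
  ],
  "squeeze": 25
}}

```text
time: 7.7
eef_pos: [523.7, -11.7, 200.0]
tcp_rot: [0.0, 0.114, 0.993, -0.0]
wrist_force: [-1.3, -1.5, 5.1]
grip_width: 23.6
grasp_force: 29.0
```

Run:
```python
from h import *
import pickle
f=grab('wrist','w2.png');pickle.dump(f,open('w2.pkl','wb'))
o,B,M=st();print(B,o['wrist_force'],o['moment'],o['grip_width'],o['grasp_force'])
print(proj(f,[np.r_[R2@[-122,17]+c,160]]))
```

```text
[-119.60625412  -37.8252069   200.02689605] [-1.54608164 -1.64095405  5.96518374] [-0.33517851  0.21478935  0.01932609] 23.392436918634232 28.95157903432846
[[419.13923223 232.77340874]]
```

View pics/w2.png

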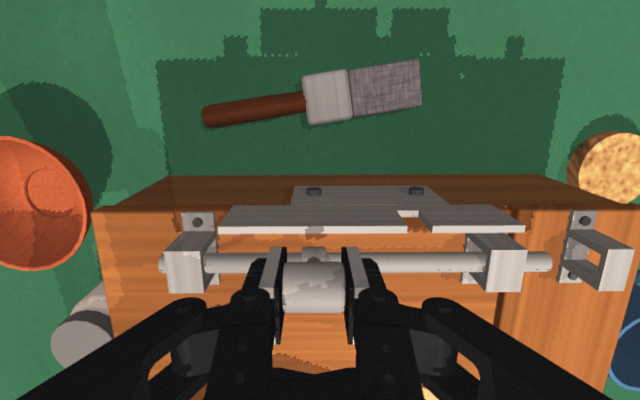

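The knob is pinched at (315,285). The notch shows at (408-432,225), where predicted. Throwing the bolt.

Request:
{"method": "play_rows", "body": {
  "steps": [
    [[0,0.06,0,0,0,0,1],[0,0.12,0,0,0,0,1],[0,0.19,0,0,0,0,1],[0,0.26,0,0,0,0,1],[0,0.33,0,0,0,0,1],[0,0.4,0,0,0,0,1],[0,0.46,0,0,0,0,1],[0,0.52,0,0,0,0,1],[0,0.56,0,0,0,0,1],[0,0.56,0,0,0,0,1]]
  ]
}}

```text
time: 9.0
eef_pos: [536.3, 43.3, 200.0]
tcp_rot: [0.0, 0.114, 0.994, 0.0]
wrist_force: [-1.2, -1.1, 5.6]
grip_width: 23.5
grasp_force: 29.0
```

Run:
```python
from h import *
import pickle
f=grab('wrist','w3.png');pickle.dump(f,open('w3.pkl','wb'))
o,B,M=st();print(B,o['wrist_force'],o['moment'],o['grip_width'],o['grasp_force'])
cv2.imwrite('pics/c4.png',cv2.resize(f['pixels'][180:310,240:390],None,fx=4.5,fy=4.5,interpolation=0))
```

```text
[-119.77653961   18.57078979  200.04112654] [-2.3061878  -1.83358568  6.1000771 ] [-0.19255899  0.29137156  0.02395503] 23.530203857616403 28.97080957889557
```

View pics/c4.png

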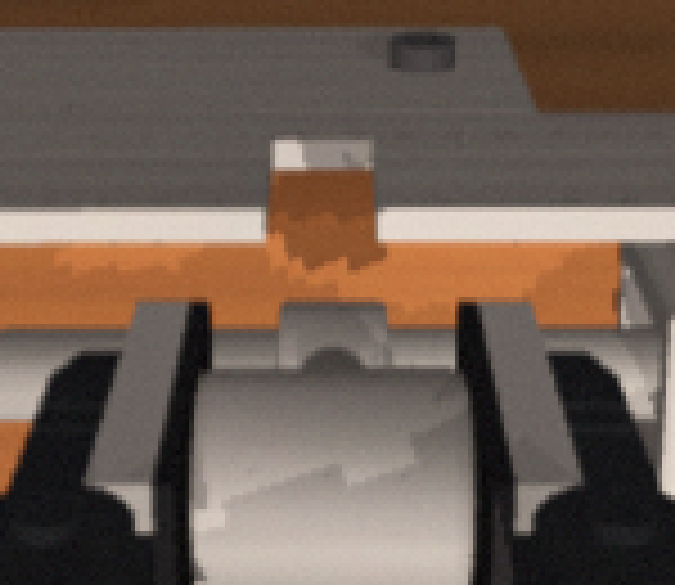

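Run:
```python
from h import *
import pickle
f=pickle.load(open('w3.pkl','rb'))
def g(a,b,v,z): 
    u=240+(a+b)/9-0.5*0;P=onz(f,u,180+v/4.5,z);return (R2.T@(P[:2]-c)).round(2)
print('notch',g(267,378,225,160),'hub',g(278,388,330,151),'knob',g(192,473,470,213),g(192,473,470,218))
```

```text
notch [-123.81   17.21] hub [-106.45   18.43] knob [-121.89   18.36] [-124.7    18.36]
```

The notch reads y=17.2 and the handle 18.4. I'll correct by -1.2 mm, lower the handle to just above the strip, and feel gently.

Request:
{"method": "play_rows", "body": {
  "steps": [
    [[0,-0.012,0,0,0,0,1],[0.03,-0.012,0.012,0,0,0,1],[0.06,-0.012,0.026,0,0,0,1],[0.095,-0.012,0.043,0,0,0,1],[0.125,-0.012,0.061,0,0,0,1],[0.155,-0.012,0.08,0,0,0,1],[0.183,-0.012,0.101,0,0,0,1],[0.211,-0.012,0.122,0,0,0,1],[0.238,-0.012,0.146,0,0,0,1],[0.238,-0.012,0.146,0,0,0,1]]
  ]
}}

```text
time: 10.3
eef_pos: [511.1, 48.8, 184.8]
tcp_rot: [-0.002, 0.113, 0.994, 0.001]
wrist_force: [-5.6, 3.2, 5.4]
grip_width: 23.8
grasp_force: 29.0
```

Run:
```python
from h import *
import pickle
f=grab('wrist','w4.png');g=grab('scene','s4.png');pickle.dump((f,g),open('w4.pkl','wb'))
o,B,M=st();print(B,o['wrist_force'],o['moment'],o['grip_width'],o['grasp_force'])
a=cv2.resize(f['pixels'][180:310,230:400],None,fx=4,fy=4,interpolation=0)
cv2.imwrite('pics/c5.png',a)
```

```text
[-145.48221518   18.285511    184.74003397] [-5.95312795  2.27414178  6.11694682] [0.3318849  0.90276168 0.05197724] 23.3924376674999 29.00754153728485
```

View pics/c5.png

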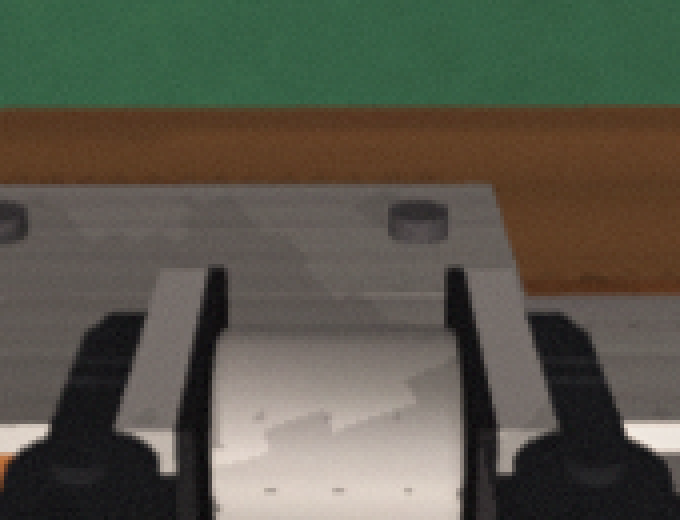

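The view from above is now mostly hidden: the knob sits at crop (337,430), and the stem is out of sight beneath it. The force is mainly radial, so I'll relieve it, nudge y a little more against bolt friction, and feel on to about 0.9 rad.

Request:
{"method": "play_rows", "body": {
  "steps": [
    [[0.009,-0.01,-0.009,0,0,0,1],[0.018,-0.018,-0.018,0,0,0,1],[0.018,-0.018,-0.018,0,0,0,1],[0.035,-0.014,-0.001,0,0,0,1],[0.053,-0.014,0.018,0,0,0,1],[0.066,-0.014,0.031,0,0,0,1],[0.078,-0.014,0.046,0,0,0,1],[0.088,-0.014,0.058,0,0,0,1],[0.088,-0.014,0.058,0,0,0,1],[0.088,-0.014,0.058,0,0,0,1]]
  ]
}}

```text
time: 11.65
eef_pos: [504.7, 47.6, 178.7]
tcp_rot: [0.001, 0.114, 0.993, -0.0]
wrist_force: [5.9, -0.2, -4.7]
grip_width: 23.3
grasp_force: 27.7
```

Run:
```python
from h import *
import pickle
g=grab('scene','s5.png');d=grab('side','d5.png')
o,B,M=st();print(B,o['wrist_force'],'box f',R2.T@o['wrist_force'][:2],o['moment'],o['grip_width'],o['grasp_force'])
a=cv2.resize(g['pixels'][130:230,290:400],None,fx=5.4,fy=5.4,interpolation=2)
cv2.imwrite('pics/c6.png',a)
```

```text
[-151.56411729   15.65645456  178.68901656] [ 5.39081233  0.40330871 -4.66747959] box f [5.16173464 1.60624128] [ 0.2629356  -0.80878427  0.09972179] 23.710064617629467 27.71026611328125
```

View pics/c6.png

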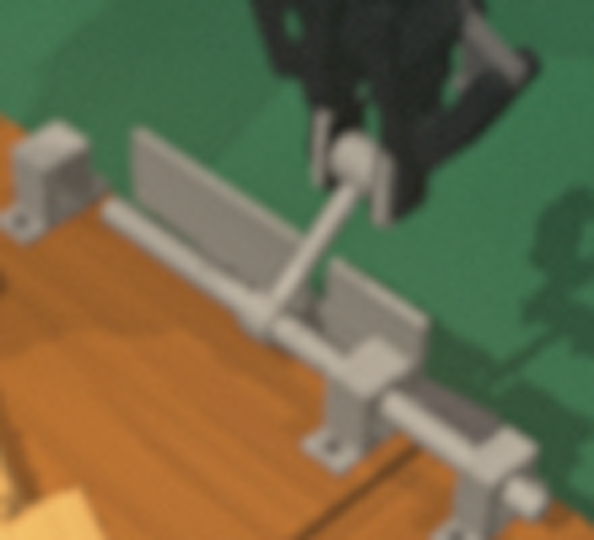

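The scene crop shows the bolt tip through the keeper at (525,490) and the stem at (310,240), by the notch. There's no tangential resistance, only radial force, so I'll ease that and go on to about 0.97.

Request:
{"method": "play_rows", "body": {
  "steps": [
    [[-0.005,0,0.004,0,0,0,1],[-0.009,0,0.007,0,0,0,1],[-0.009,0,0.007,0,0,0,1],[-0.002,0,0.017,0,0,0,1],[0.006,0,0.027,0,0,0,1],[0.013,0,0.037,0,0,0,1],[0.02,0,0.047,0,0,0,1],[0.02,0,0.047,0,0,0,1],[0.02,0,0.047,0,0,0,1],[0.02,0,0.047,0,0,0,1]]
  ]
}}

```text
time: 13.0
eef_pos: [501.4, 48.4, 174.0]
tcp_rot: [-0.001, 0.114, 0.994, -0.0]
wrist_force: [-3.7, 0.7, 1.7]
grip_width: 23.3
grasp_force: 28.5
```

Run:
```python
from h import *
o,B,M=st();fb=R2.T@o['wrist_force'][:2];fz=o['wrist_force'][2]
ph=.97;print(B,'box f',fb,fz,'radial out',-fb[0]*np.sin(ph)+fz*np.cos(ph),'tang resist',fb[0]*np.cos(ph)+fz*np.sin(ph),o['grip_width'])
```

```text
[-154.87902069   15.73704924  174.04365337] box f [-3.7339094  -0.12592486] 1.6914109464847242 radial out 4.0362023347719855 tang resist -0.7155565085996662 23.34622222548846
```

Request:
{"method": "play_rows", "body": {
  "steps": [
    [[0.005,0,-0.003,0,0,0,1],[0.02,0,0.02,0,0,0,1],[0.034,0,0.044,0,0,0,1],[0.047,0,0.069,0,0,0,1],[0.06,0,0.094,0,0,0,1],[0.07,0,0.116,0,0,0,1],[0.08,0,0.139,0,0,0,1],[0.088,0,0.162,0,0,0,1],[0.096,0,0.185,0,0,0,1],[0.096,0,0.185,0,0,0,1]]
  ]
}}

```text
time: 14.25
eef_pos: [492.2, 50.6, 155.1]
tcp_rot: [-0.001, 0.114, 0.994, -0.0]
wrist_force: [-3.6, -0.1, 0.3]
grip_width: 23.4
grasp_force: 28.3
```

Run:
```python
from h import *
o,B,M=st();fb=R2.T@o['wrist_force'][:2];fz=o['wrist_force'][2]
ph=1.27;print(B,'box f',fb,fz,'radial out',-fb[0]*np.sin(ph)+fz*np.cos(ph),'tang resist',fb[0]*np.cos(ph)+fz*np.sin(ph),o['grip_width'])
```

```text
[-164.3439116    15.74773217  155.11783041] box f [-3.45147569 -0.87793607] 0.2917953430720275 radial out 3.382960761054956 tang resist -0.7439122477285143 23.384630874516183
```

Request:
{"method": "play_rows", "body": {
  "steps": [
    [[0.01,0,0.025,0,0,0,1],[0.016,0,0.05,0,0,0,1],[0.022,0,0.08,0,0,0,1],[0.027,0,0.11,0,0,0,1],[0.031,0,0.14,0,0,0,1],[0.034,0,0.17,0,0,0,1],[0.035,0,0.195,0,0,0,1],[0.036,0,0.21,0,0,0,1],[0.036,0,0.225,0,0,0,1],[0.036,0,0.225,0,0,0,1]]
  ]
}}

```text
time: 15.5
eef_pos: [489.0, 51.3, 133.4]
tcp_rot: [-0.0, 0.114, 0.994, -0.0]
wrist_force: [-6.3, 0.1, 0.5]
grip_width: 23.5
grasp_force: 28.5
```

Run:
```python
from h import *
o,B,M=st();fb=R2.T@o['wrist_force'][:2];fz=o['wrist_force'][2]
print(B,'box f',fb,fz,o['grip_width'])
```

```text
[-167.67713466   15.78601259  133.37056768] box f [-6.15915602 -1.31707872] 0.5406551065276275 23.498169104012092
```

Request:
{"method": "play_rows", "body": {
  "steps": [
    [[0.008,0,0.005,0,0,0,1],[0.01,0,0.01,0,0,0,1],[0.01,0,0.015,0,0,0,1],[0.01,0,0.02,0,0,0,1],[0.01,0,0.025,0,0,0,1],[0.01,0,0.03,0,0,0,1],[0.01,0,0.03,0,0,0,1],[0.01,0,0.03,0,0,0,1],[0.01,0,0.03,0,0,0,1],[0.01,0,0.03,0,0,0,1]]
  ]
}}

```text
time: 16.75
eef_pos: [489.0, 51.4, 132.4]
tcp_rot: [0.002, 0.114, 0.993, 0.0]
wrist_force: [-5.6, -0.7, 10.4]
grip_width: 23.5
grasp_force: 29.5
```

Run:
```python
from h import *
o,B,M=st();fb=R2.T@o['wrist_force'][:2];fz=o['wrist_force'][2]
print(B,'box f',fb,fz,o['grip_width'])
```

```text
[-167.64572848   15.86644808  132.40605158] box f [-5.34371175 -1.92335904] 10.387366503149961 23.474422466426752
```

The stop is felt (10 N up). Releasing and lifting clear.

Request:
{"method": "play_rows", "body": {
  "steps": [
    [[0,0,0,0,0,0,0.4],[0,0,0,0,0,0,0.1],[0,0,0,0,0,0,0],[0,0,0,0,0,0,0],[0,0,0,0,0,0,0],[0,0,-0.1,0,0,0,0],[0.05,0,-0.25,0,0,0,0],[0.05,0,-0.5,0,0,0,0],[0.05,0,-0.75,0,0,0,0],[0.05,0,-1,0,0,0,0]]
  ]
}}

```text
time: 18.0
eef_pos: [483.2, 52.8, 232.6]
tcp_rot: [0.001, 0.114, 0.994, 0.0]
wrist_force: [0.5, -0.0, -0.6]
grip_width: 42.6
grasp_force: 0.0
```

Run:
```python
from h import *
f=grab('wrist','w7.png');g=grab('scene');d=grab('side')
o,B,M=st();print(B,o['wrist_force'],o['grip_width'])
t=lambda a:cv2.resize(a,(390,390),interpolation=2)
cv2.imwrite('pics/c7.png',np.hstack([t(g['pixels'][130:250,290:410]),t(f['pixels'][100:340,200:440])]))
P=np.r_[R2@[-165,16]+c,142];print(proj(f,P),proj(g,P))
```

```text
[-172.67901491   16.09557962  232.84401848] [-0.14102001 -0.59560693 -0.24643848] 42.5941688708966
[[314.27880942 220.31429553]] [[361.13147917 172.80487057]]
```

View pics/c7.png

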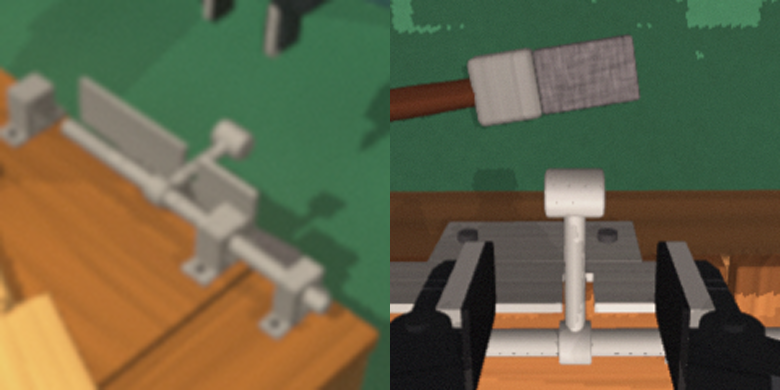

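The handle is level in the notch: the knob shows at scene (361.7,173) and was predicted at (361.1,172.8). The bolt is through the keeper and the gripper is clear.

```bash
python3 -c "
from rig import order
print(order.sign_off())"
```

```text
the job is handed in; nothing more can be done
None
```

The box is bolted and the job handed in: the bolt is through the keeper, the handle is fully down in the notch, no resistance from the guard strip was felt, and the gripper is open and clear; the other things were never touched.

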